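# Close up a tray of amber bottles with its retaining bar

## Task

Take the tray's retaining bar, the straight steel blade with the black grip, and with it push the six amber bottles together as one group through the mouth of the tray and against the sprung white back rail right up to the stops; then drop the bar into the two keeper slots, flat down on the plate, and let go, so that it holds the bottles snug. Work gently: keep every bottle upright, do not touch the bottles with the gripper, never ram the glass or the tray, and leave the beaker and the yellow rack as they are.

Things in the scene. Friction and masses are not known exactly. Their poses are not given: they have to be found in the camera images.
- loading_tray: bottle tray of aluminium and steel, 262 x 190 mm, fixed to the bench. Origin: underside, middle of the mouth, in the plane of the two stop faces; x points into the tray (away from the robot at yaw 0), y to the left, z up. Plate top at z=6 mm, from x=-135 to +127. Side walls 12 mm thick, 126 mm apart inside, top at z=40, begin at x=0: their front ends are the stop faces
- keeper_left (a point): left keeper slot (y=+69 mm), at its middle on the plate. In front of the walls two low rails, top at z=20 mm, end at x=-11.7; the slot, 11.7 mm wide (x=-11.7 to 0), 12 mm long, open at the top and down to the plate, lies between rail end and stop face. From the mouth towards the robot the rails open like a funnel, from 126 to 162 mm apart at x=-132
- keeper_right (a point): right keeper slot (y=-69 mm), the same; the bar lies across both slots, its ends standing out beyond the walls
- sprung_rail (a joint): sprung back rail of the tray, white, 122 mm wide, 36 mm high; travel in m, 0 (at rest, pushed to the front by its springs) to 0.024 (pushed to the back); resists with about 7.5 N at rest and 0.15 N more per mm
- sprung_rail_face (a point): middle of the white rail's front face, 66 mm behind the stop faces at rest (tray x=66)
- retaining_bar: retaining bar, loose, 0.2 kg: a straight steel blade 196 mm long (y), 10 mm thick, 30 mm high, with a black grip behind it. Origin: underside, middle of the front face; x points forward. Blade at x=-10 to 0. Grip 26 mm wide, 32 mm high, back to x=-76. Blade and grip share a flat underside; seated, it stands on the tray's plate (origin z=6 mm)
- bar_grip (a point): where to hold the bar: in the black grip, 60 mm behind the front face and 20 mm above the underside; close the fingers along the bar's y, on the 26 mm width
- beaker_clear: clear plastic beaker, 61 mm wide, 69 mm high, loose, bystander; origin centre of its underside
- yellow_rack: yellow microtube rack, 80 x 52 x 52 mm, loose, bystander; origin centre of its underside
- amber_bottle_1: amber reagent bottle with ochre screw cap, 39 mm diameter, 105 mm high, about 0.1 kg, loose, standing on the plate in front of the tray's mouth; origin centre of its underside, z up (row nearer the mouth)
- amber_bottle_2: amber reagent bottle with ochre screw cap, 39 mm diameter, 105 mm high, about 0.1 kg, loose, standing on the plate in front of the tray's mouth; origin centre of its underside, z up (row nearer the mouth)
- amber_bottle_3: amber reagent bottle with ochre screw cap, 39 mm diameter, 105 mm high, about 0.1 kg, loose, standing on the plate in front of the tray's mouth; origin centre of its underside, z up (row nearer the mouth)
- amber_bottle_4: amber reagent bottle with ochre screw cap, 39 mm diameter, 105 mm high, about 0.1 kg, loose, standing on the plate in front of the tray's mouth; origin centre of its underside, z up (row nearer the robot)
- amber_bottle_5: amber reagent bottle with ochre screw cap, 39 mm diameter, 105 mm high, about 0.1 kg, loose, standing on the plate in front of the tray's mouth; origin centre of its underside, z up (row nearer the robot)
- amber_bottle_6: amber reagent bottle with ochre screw cap, 39 mm diameter, 105 mm high, about 0.1 kg, loose, standing on the plate in front of the tray's mouth; origin centre of its underside, z up (row nearer the robot)
Not all that is in view belongs to the job. Leave any red look-alike of the amber_bottle_2 alone.

How it is judged:
By the outcome, as a careful person would: the job done as asked, in the order asked, and still so for the second after the job is handed in, with the robot touching nothing.
It also fails if it takes over 72 s, if anything falls off the work surface, if the arm or the gripper's body presses on something with over 40 N, if the wrist force passes 120 N, or if a joint passes its speed limit or range.

## Robot

A 7-joint arm with a two-finger parallel gripper is mounted at the origin on a cart in front of the work surface, level with it; the furniture and walls round the work are solid. World frame = base frame: x ahead of the robot, y to its left, z up, the work surface at z = 0. Lengths are in m, angles in rad, forces in N, time in s.
With the tool pointing down it reaches from about 0.4 to 0.925 m from the base axis. Payload 5.6 kg.
Tool frame: the origin (TCP) lies at the centre of the arm's flange, where the gripper is bolted on; the fingertips stand 173 mm ahead of it and the grasp point (between the pads) lies 155 mm ahead of it; z points along the fingers, y is the line along which they close (so a half turn about z gives the same grasp; the last joint's range is limited). The gripper opens to 85 mm and grips with 20 to 120 N. Pads are 22 mm wide; open, the fingers measure 114 mm over their backs; the gripper's body (76 mm by 85 mm) begins 54 mm behind the grasp point. The pads swing forward as they close: fully open they stand 13 mm farther back than shut.
Start: joints at [1.132, 0.468, -0.012, 1.603, 0.006, 1.071, -0.056], TCP at [0.251, -0.6, 0.405] pointing down, gripper open.
Joint ranges: [-2.53, 2.53], [-0.31, 2.02], [-1.57, 1.55], [0.28, 2.44], [-1.29, 4.43], [0.15, 1.84], [-2.92, 2.92]. Speed limits (rad/s): [2.57, 2.57, 3.14, 3.14, 3.14, 3.14, 3.14].

## Interface

Orientations are given as a unit quaternion [x, y, z, w].
In Python, from plant import bot gives the robot as it stands. Calls block until the motion is done:
- bot.goto(position, orientation): joint-space move of the TCP to a pose.
- bot.move_l(position, rotation=None, rate=0.15, max_force=None): straight line of the TCP; rotation=None keeps the orientation; rate is the mean speed in m/s. With max_force (N) it stops when the force on the tool has changed by that much, and returns True; else False.
- bot.movej(angles): joint-space move.
- bot.set_gripper(opening, force=None): opening from 0.0 (shut) to 1.0 (fully open); force is the grip in N (None keeps the last); returns when the fingers have stopped.
- bot.pause(seconds).
- bot.solve_ik(position, orientation): joint angles nearest the present ones, or None.
- bot.read_state(): the state.
- bot.capture(name): name is "scene" or "top" or "wrist"; returns a dict with "image" (400x640x3 uint8, blue, green, red), "depth" (400x640 float32, m along the optical axis (not along the pixel's ray), 0 where there is no reading), "intrinsics" (3x3 intrinsics, pixels), "dist_coeffs" ([k1, k2, p1, p2, k3] as OpenCV has them; the pictures are not rectified), "cam_to_world" (4x4, takes a point from camera to world coordinates). Camera axes: x right, y down, z forward; pixel columns grow to the right and rows downward; lengths in m; the calibration is good to about 2 mm. A picture is of the moment at which its call begins.
A pose or a line that the arm cannot do raises bot.Unreachable and nothing moves.
- bot.job_done(): hands the job in; it is judged then, once.
The state is a dict: "time": time; "joints": joint angles; "joint_vel": joint speeds; "tau": joint torques, N m; "ee_pos": TCP position; "orientation": TCP orientation; "contact_force": force on the tool from outside, world axes, zero at the start; "wrist_torque": the same for the moment, N m; "finger_gap": opening from 0.0 (shut) to 1.0 (fully open); "gripper_force": force on a finger pad.
Only numpy, scipy, OpenCV 4.12 (cv2) and the standard library are available. Lean on these libraries where they do the work, as an engineer would, in place of code of your own. Each camera call takes 0.05 s, during which the arm holds its last target. There are 200 camera calls.

## Working session

There is one attempt and no reset: what is moved stays moved. The work goes in short steps, each a Python script; the robot and the scene stay as the last script left them, time stands still between calls to the robot, and variables do not carry over. Pictures are saved under pics/ and viewed, at most 10 in all, crops included, and the job is handed in when it is done.

```bash
ls; mkdir -p pics; cat > h.py <<'E'
import numpy as np, cv2, pickle
from plant import bot
def cap(n, save=None):
    c=bot.capture(n)
    if save: cv2.imwrite('pics/'+save,c['image']); pickle.dump(c,open('pics/'+save+'.pkl','wb'))
    return c
def ray(c,uv):
    p=cv2.undistortPoints(np.array(uv,float).reshape(-1,1,2),np.array(c['intrinsics']),np.array(c['dist_coeffs'])).reshape(-1,2)
    T=np.array(c['cam_to_world']); d=np.c_[p,np.ones(len(p))]@T[:3,:3].T
    return T[:3,3],d
def plane(c,uv,z):
    o,d=ray(c,uv); return o+d*((z-o[2])/d[:,2])[:,None]
def tri(c1,u1,c2,u2):
    o1,d1=ray(c1,u1);o2,d2=ray(c2,u2);out=[]
    for a,b in zip(d1,d2):
        s=np.linalg.lstsq(np.c_[a,-b],o2-o1,rcond=None)[0]
        P,Q=o1+a*s[0],o2+b*s[1]; out.append(np.r_[(P+Q)/2,np.linalg.norm(P-Q)])
    return np.array(out)
def dpt(c,uv):
    o,d=ray(c,uv); return np.array([o+dd*c['depth'][int(v),int(u)] for dd,(u,v) in zip(d,uv)])
def proj(c,P):
    T=np.linalg.inv(np.array(c['cam_to_world'])); q,_=cv2.projectPoints(np.array(P,float),cv2.Rodrigues(T[:3,:3])[0],T[:3,3],np.array(c['intrinsics']),np.array(c['dist_coeffs'])); return q.reshape(-1,2)
E
python3 - <<'E'
from h import *
a=cap('scene','scene0.png');b=cap('top','top0.png')
print(bot.read_state()); print(a['cam_to_world'],b['cam_to_world'],b['intrinsics'],b['dist_coeffs'])
E
```

```text
pics
{'time': 0.1, 'joints': array([ 1.13198029,  0.46830964, -0.01161822,  1.6035419 ,  0.0059699 ,
        1.07142955, -0.05627721]), 'joint_vel': array([ 0.00079976, -0.00131538,  0.0019464 , -0.00240621, -0.00068283,
        0.00051777,  0.00315042]), 'tau': array([ 1.10468158e-03, -5.33512795e+01,  2.14363943e-02, -2.51964355e+01,
        1.13854429e-02,  4.31852284e-03,  1.80551723e-05]), 'ee_pos': array([ 0.25049372, -0.59954254,  0.40381575]), 'orientation': array([ 9.80483868e-01,  1.96597816e-01, -2.04045587e-04, -8.01298029e-04]), 'contact_force': array([0.45676141, 0.24163815, 0.17353514]), 'wrist_torque': array([-0.06076901,  0.01777769, -0.01312831]), 'gripper_force': 0.0, 'finger_gap': 1.0053544540134116}
[[-8.31189759e-01 -3.93752237e-01  3.92533770e-01 -5.37229995e-02]
 [-5.55988559e-01  5.89353083e-01 -5.86122569e-01  7.77626242e-01]
 [-5.53914639e-04 -7.05423362e-01 -7.08785986e-01  1.08211388e+00]
 [ 0.00000000e+00  0.00000000e+00  0.00000000e+00  1.00000000e+00]] [[-1.78127019e-02 -9.91958207e-01  1.25306117e-01  3.96146469e-01]
 [-9.99840839e-01  1.75465913e-02 -3.22714945e-03 -1.02354078e-01]
 [ 1.00250215e-03 -1.25343658e-01 -9.92112878e-01  1.25071174e+00]
 [ 0.00000000e+00  0.00000000e+00  0.00000000e+00  1.00000000e+00]] [[481.93956237   0.         316.8423318 ]
 [  0.         481.93956237 202.1212874 ]
 [  0.           0.           1.        ]] [0.04668373 0.         0.         0.         0.        ]
```

View pics/scene0.png

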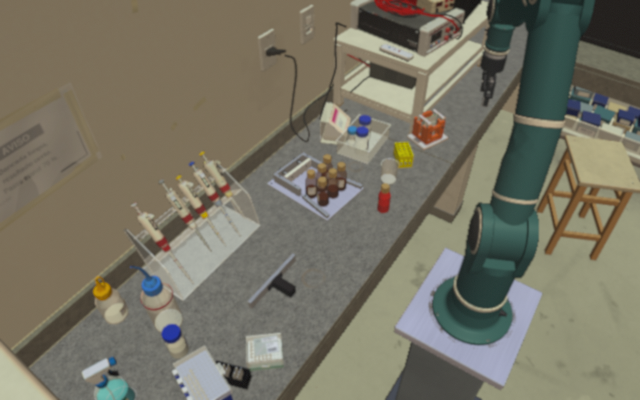

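View pics/top0.png

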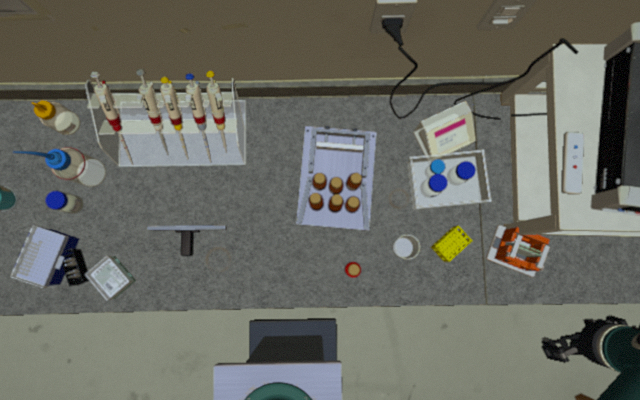

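Scene: bar blade at top-view (187,228) with its grip at (187,243); tray at (338,178), mouth facing the robot; six ochre caps around (335,190). The red look-alike is at (353,269), beaker at (406,246) and rack at (452,243). Next, rough positions, then wrist views.

```bash
python3 - <<'E'
from h import *
np.set_printoptions(precision=4,suppress=True)
s=pickle.load(open('pics/scene0.png.pkl','rb'));t=pickle.load(open('pics/top0.png.pkl','rb'))
print('bar ends z30',plane(t,[(148,228),(225,228),(187,255)],.03))
print('tri bar ends/grip', tri(t,[(148,228),(225,228),(187,254)],s,[(250,301),(296,257),(293,291)]))
print('depth',dpt(t,[(160,228),(187,229),(187,248),(319,180),(335,184),(354,180),(316,200),(334,203),(352,203),(306,210),(338,222)]))
print('tray corners z6',plane(t,[(305,127),(376,132),(296,225),(369,230)],.006))
print('red,beaker,rack',plane(t,[(353,269),(406,246),(452,243)],.07))
# try wrist view poses
from scipy.spatial.transform import Rotation as R
w=cap('wrist','w0.png'); st=bot.read_state()
T=np.eye(4);T[:3,:3]=R.from_quat(st['orientation']).as_matrix();T[:3,3]=st['ee_pos']
print('cam in tool',np.linalg.inv(T)@np.array(w['cam_to_world']),w['intrinsics'])
E
```

```text
bar ends z30 [[0.4921 0.3203 0.03  ]
 [0.4884 0.1272 0.03  ]
 [0.4224 0.2216 0.03  ]]
tri bar ends/grip [[0.4925 0.3212 0.0281 0.0005]
 [0.4879 0.1291 0.0149 0.0039]
 [0.425  0.2258 0.0137 0.0007]]
depth [[ 0.4916  0.2909  0.0286]
 [ 0.4877  0.2226  0.0307]
 [ 0.44    0.2222  0.0291]
 [ 0.5936 -0.1122  0.1102]
 [ 0.5833 -0.1504  0.1097]
 [ 0.592  -0.1961  0.1107]
 [ 0.5455 -0.1041  0.1092]
 [ 0.5371 -0.1469  0.1124]
 [ 0.5364 -0.1897  0.1114]
 [ 0.5333 -0.0779  0.0057]
 [ 0.5003 -0.1601  0.0089]]
tray corners z6 [[ 0.7547 -0.0786  0.006 ]
 [ 0.7377 -0.2663  0.006 ]
 [ 0.4947 -0.0514  0.006 ]
 [ 0.4784 -0.2398  0.006 ]]
red,beaker,rack [[ 0.3803 -0.1909  0.07  ]
 [ 0.4337 -0.3215  0.07  ]
 [ 0.4392 -0.4334  0.07  ]]
cam in tool [[ 0.0001 -0.9522 -0.3053  0.0784]
 [ 1.      0.0003 -0.0004 -0.0001]
 [ 0.0005 -0.3053  0.9522  0.0308]
 [ 0.      0.      0.      1.    ]] [[279.54     0.     318.4047]
 [  0.     279.54   200.3749]
 [  0.       0.       1.    ]]
```

```bash
cat >> h.py <<'E'
from scipy.spatial.transform import Rotation as R
def Q(yaw): return (R.from_euler('z',yaw)*R.from_euler('x',np.pi)).as_quat()
np.set_printoptions(precision=4,suppress=True)
E
python3 - <<'E'
from h import *
y=-0.105
bot.goto([0.56,-0.155,0.40],Q(y)); cap('wrist','wt1.png'); print(bot.read_state()['time'])
bot.move_l([0.64,-0.163,0.40],rate=0.2); cap('wrist','wt2.png'); print(bot.read_state()['time'])
bot.goto([0.45,0.222,0.36],Q(0)); cap('wrist','wb1.png'); print(bot.read_state()['time'])
bot.move_l([0.42,0.222,0.30],rate=0.2); cap('wrist','wb2.png'); print(bot.read_state()['time'])
import cv2
a=[cv2.imread('pics/'+n) for n in ('wt1.png','wt2.png','wb1.png','wb2.png')]
cv2.imwrite('pics/m1.png',cv2.resize(np.vstack([np.hstack(a[:2]),np.hstack(a[2:])]),(800,500),interpolation=cv2.INTER_AREA))
E
```

```text
2.1583
2.7583
4.3917
4.925
```

View pics/m1.png

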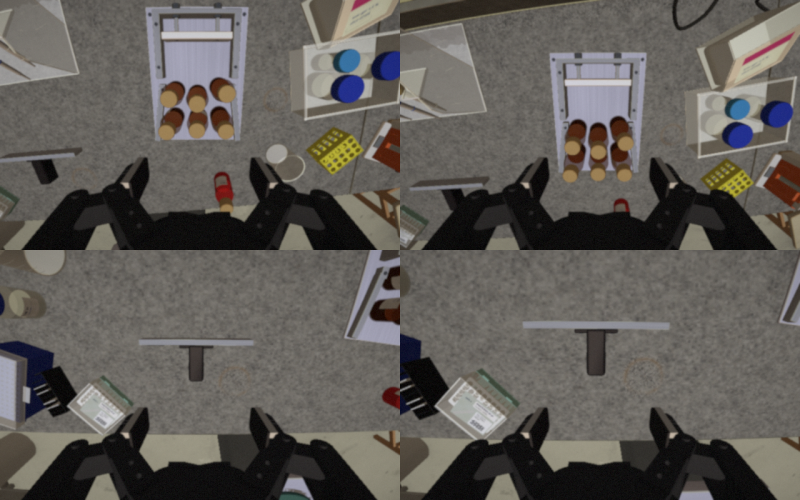

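```bash
python3 - <<'E'
import cv2,numpy as np
a=cv2.imread('pics/wt1.png')[0:230,220:410]; b=cv2.imread('pics/wt2.png')[80:295,230:420]
a=cv2.resize(a,None,fx=2.1,fy=2.6,interpolation=cv2.INTER_CUBIC);b=cv2.resize(b,None,fx=2.1,fy=2.6,interpolation=cv2.INTER_CUBIC)
b=cv2.copyMakeBorder(b,0,a.shape[0]-b.shape[0],0,0,cv2.BORDER_CONSTANT)
cv2.imwrite('pics/m2.png',np.hstack([a,b])); print(a.shape,b.shape)
c=cv2.imread('pics/wb2.png')[100:220,180:460]
cv2.imwrite('pics/m3.png',cv2.resize(c,None,fx=2.8,fy=2.8,interpolation=cv2.INTER_CUBIC))
E
```

```text
(598, 399, 3) (598, 399, 3)
```

View pics/m2.png

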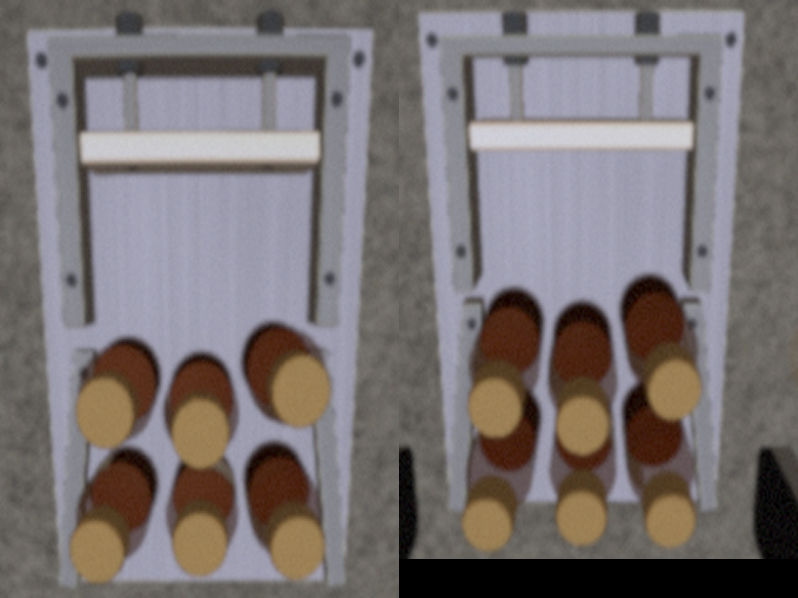

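View pics/m3.png

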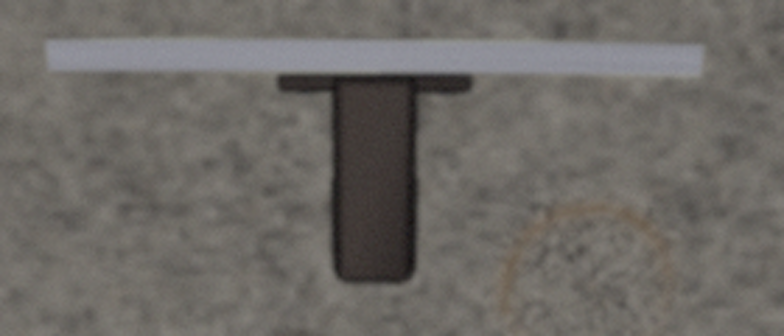

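```bash
python3 - <<'E'
from h import *
L=lambda n:pickle.load(open('pics/'+n+'.pkl','rb'))
t1,t2,b1,b2=[L(n) for n in('wt1.png','wt2.png','wb1.png','wb2.png')]
f1=lambda P:np.array(P,float)/[2.1,2.6]+[220,0]-[.25,.3]; f2=lambda P:(np.array(P,float)-[399,0])/[2.1,2.6]+[230,80]-[.25,.3]
w1=f1([(63,326),(85,325),(316,325),(339,325),(62,100),(336,99),(71,280),(329,279)]);w2=f2([(456,291),(473,291),(696,290),(716,290),(453,94),(710,93),(461,251),(702,251)])
print('walls tri\n',tri(t1,w1,t2,w2)); A,B=plane(t1,w1,.04),plane(t2,w2,.04);print(np.c_[A[:,:2],B[:,:2]])
p1=f1([(27,32),(373,30)]);p2=f2([(419,12),(744,13)]);print('plate back tri',tri(t1,p1,t2,p2),plane(t1,p1,.006),plane(t2,p2,.006))
r1=f1([(80,163),(320,163),(80,132),(320,132)]);r2=f2([(470,149),(693,148),(470,123),(692,122)]);print('rail',tri(t1,r1,t2,r2))
for n,c in(('t1',t1),('t2',t2)):
    h=cv2.cvtColor(c['image'],cv2.COLOR_BGR2HSV); m=cv2.inRange(h,(12,90,100),(25,255,255)); m[300:]=0
    k,_,s,ce=cv2.connectedComponentsWithStats(m); g=[i for i in range(1,k) if 150<s[i,4]<900]
    print(n,s[g,4],plane(c,ce[g],.111))
for n,c in(('b1',b1),('b2',b2)):
    h=cv2.cvtColor(c['image'],cv2.COLOR_BGR2HSV)
    g=cv2.cvtColor(c['image'],cv2.COLOR_BGR2GRAY)
    m=((g>135)&(h[...,0]>95)&(h[...,0]<140)).astype(np.uint8); m[:, :200]=0; m[:,475:]=0; m[:90]=0;m[200:]=0
    k,_,s,ce=cv2.connectedComponentsWithStats(m); i=1+np.argmax(s[1:,4]); 
    r=cv2.minAreaRect(np.argwhere(_==i)[:,::-1].astype(np.float32)); bp=cv2.boxPoints(r)
    print(n,'blade',s[i],r,plane(c,bp,.03))
    y0=s[i,1]+s[i,3]+7; x0=s[i,0]; d=(g<75).astype(np.uint8); z=np.zeros_like(d); z[y0:230,x0:x0+s[i,2]]=d[y0:230,x0:x0+s[i,2]]
    k,_,s2,ce=cv2.connectedComponentsWithStats(z); i=1+np.argmax(s2[1:,4]); r=cv2.minAreaRect(np.argwhere(_==i)[:,::-1].astype(np.float32)); print('grip',s2[i],r,plane(c,cv2.boxPoints(r),.032))
    globals()['B'+n]=bp[np.lexsort((bp[:,1],))]; 
def ends(bp):
    bp=bp[np.argsort(bp[:,0])]; return np.array([bp[:2].mean(0),bp[2:].mean(0)])
print('blade ends tri',tri(b1,ends(Bb1),b2,ends(Bb2)))
E
```

```text
walls tri
 [[ 0.6309 -0.0856  0.0397  0.0017]
 [ 0.6301 -0.0968  0.0407  0.0004]
 [ 0.6165 -0.224   0.0386  0.0038]
 [ 0.6152 -0.2362  0.0384  0.0029]
 [ 0.7192 -0.1002  0.0414  0.0003]
 [ 0.7051 -0.2372  0.0406  0.0007]
 [ 0.6496 -0.0925  0.0395  0.0002]
 [ 0.6353 -0.2299  0.0405  0.0002]]
[[ 0.631  -0.0848  0.631  -0.0865]
 [ 0.6301 -0.0968  0.63   -0.0964]
 [ 0.6167 -0.2219  0.6168 -0.2257]
 [ 0.6154 -0.2344  0.6155 -0.2373]
 [ 0.7196 -0.0998  0.7192 -0.1001]
 [ 0.7052 -0.237   0.7051 -0.2377]
 [ 0.6496 -0.0925  0.6497 -0.0927]
 [ 0.6353 -0.2299  0.6352 -0.23  ]]
plate back tri [[ 0.7586 -0.0779  0.0018  0.0005]
 [ 0.7379 -0.2658  0.0064  0.0002]] [[ 0.7573 -0.0786  0.006 ]
 [ 0.738  -0.2661  0.006 ]] [[ 0.7581 -0.0793  0.006 ]
 [ 0.7379 -0.2658  0.006 ]]
rail [[ 0.695  -0.1052  0.0404  0.0004]
 [ 0.6823 -0.2278  0.0379  0.0003]
 [ 0.7062 -0.1075  0.0426  0.0004]
 [ 0.6937 -0.2278  0.0401  0.0009]]
t1 [594 587 589 485 483 483] [[ 0.5998 -0.201   0.111 ]
 [ 0.6012 -0.1153  0.111 ]
 [ 0.5891 -0.1562  0.111 ]
 [ 0.5479 -0.1512  0.111 ]
 [ 0.5499 -0.1031  0.111 ]
 [ 0.5416 -0.1963  0.
[... 383 characters left out ...]
  ]
 [0.4957 0.1301 0.03  ]
 [0.4874 0.1294 0.03  ]]
grip [ 301  160   25   50 1191] ((313.0, 184.5), (49.0, 24.0), 90.0) [[0.4795 0.2397 0.032 ]
 [0.4795 0.2141 0.032 ]
 [0.4239 0.2138 0.032 ]
 [0.424  0.2409 0.032 ]]
b2 blade [ 200  114  231   13 2285] ((314.98809814453125, 119.76750183105469), (230.05557250976562, 10.623945236206055), 0.5379726886749268) [[0.4896 0.3212 0.03  ]
 [0.4981 0.3201 0.03  ]
 [0.4962 0.1297 0.03  ]
 [0.4877 0.1288 0.03  ]]
grip [ 298  134   32   67 2038] ((313.5, 167.0), (66.0, 31.0), 90.0) [[0.4811 0.2391 0.032 ]
 [0.4811 0.2134 0.032 ]
 [0.4235 0.2127 0.032 ]
 [0.4235 0.2404 0.032 ]]
blade ends tri [[0.4932 0.3245 0.0227 0.0019]
 [0.4922 0.1312 0.035  0.0001]]
```

Tray found: mouth at (0.6233, −0.1605), yaw −5.97°, walls triangulated at z≈0.040, rail face 65.6 mm behind the stops (66 stated). The bar's front middle is (0.498, 0.226) with yaw ≈−0.5° and top z≈0.03. There is only one bar, the steel blade with the black grip, confirmed in the crop. All six ochre caps are on the plate and the red one is outside it. Now grasping.

```bash
cat >> h.py <<'E'
M=np.array([.6233,-.1605]); Y=-0.1042; by=-0.0095; GX=0.060
def tw(xt,yt): return M+np.array([[np.cos(Y),-np.sin(Y)],[np.sin(Y),np.cos(Y)]])@[xt,yt]
def wt(p): return np.array([[np.cos(Y),np.sin(Y)],[-np.sin(Y),np.cos(Y)]])@(np.array(p)[:2]-M)
def bpose(xt,under,zg=.177,yt=0.): return np.r_[tw(xt-GX,yt),zg+under]   # bar front at tray xt, underside height
def st(tag=''):
    s=bot.read_state(); print(tag,'t',s['time'],'p',s['ee_pos'],'tray',wt(s['ee_pos'])+[GX,0],'F',s['contact_force'],'T',s['wrist_torque'],'gap',s['finger_gap'],'gf',s['gripper_force']); return s
E
python3 - <<'E'
from h import *
t1=pickle.load(open('pics/wt1.png.pkl','rb'));t=pickle.load(open('pics/top0.png.pkl','rb'))
for n,c,b in(('t1',t1,(330,390,300,350)),('top',t,(343,363,258,280))):
    h=cv2.cvtColor(c['image'],cv2.COLOR_BGR2HSV); m=cv2.inRange(h,(10,80,80),(25,255,255)); z=np.zeros_like(m); z[b[2]:b[3],b[0]:b[1]]=m[b[2]:b[3],b[0]:b[1]]
    v=np.argwhere(z>0)[:,::-1].mean(0) if z.any() else None
    print(n,z.sum()/255,v, None if v is None else wt(plane(c,[v],.105)[0]))
g=np.r_[.438,.2266]
for p,q in((np.r_[g,.177],by),(np.r_[g,.345],by),(bpose(-.107,.16),Y),(bpose(-.107,.023),Y),(bpose(0.003,.023),Y)): print(bot.solve_ik(p,Q(q)))
bot.move_l(np.r_[g,.25],Q(by),rate=.1)
print(bot.move_l(np.r_[g,.177],rate=.07,max_force=8)); st('down')
bot.set_gripper(0.0,100); st('grip')
cap('wrist','g.png')
E
```

```text
t1 355.0 [362.3915 329.7944] [-0.2305 -0.0538]
top 110.0 [353.5273 269.3364] [-0.239  -0.0542]
[-0.3116  0.6035 -0.2838  2.0934  0.3454  0.4885 -2.4352]
[-0.2074  0.3176 -0.3959  2.0135  0.1624  0.8402 -2.2746]
[ 0.4728  0.2924 -0.2767  2.0576  0.1094  0.8052 -1.5436]
[ 0.4047  0.5321 -0.2054  2.1278  0.2172  0.5009 -1.6391]
[ 0.3552  0.6524 -0.1904  1.8688  0.1941  0.6383 -1.6283]
False
down t 6.8 p [0.4382 0.2267 0.1774] tray [-0.1644  0.3659] F [-0.2373  0.0684 -0.7271] T [0.0165 0.0498 0.0198] gap 1.0002587002289336 gf 0.0
grip t 7.3833 p [0.4381 0.2267 0.1775] tray [-0.1645  0.3659] F [-1.4832 -0.8472  5.3297] T [-0.1377  0.1936  0.04  ] gap 0.28445257407500724 gf 98.71717929840088
```

```bash
python3 - <<'E'
from h import *
s=bot.read_state()['ee_pos']
bot.move_l([s[0],s[1],.35],rate=.12); st('lift')
bot.move_l(bpose(-.106,.165),Q(Y),rate=.16); s=st('over')
c=cap('wrist','over.png')
v=c['image'].copy(); cv2.imwrite('pics/m4.png',v)
print(wt(plane(c,[(318,300)],.195)[0]), proj(c,[np.r_[tw(x,y),.195] for x in(-.106,-.116) for y in(.098,-.098)]))
E
```

```text
lift t 9.025 p [0.4379 0.2266 0.3493] tray [-0.1647  0.3657] F [ 0.1195 -0.6805 -1.9812] T [-0.0064  0.0204  0.0447] gap 0.2839290461976266 gf 98.11419010162354
over t 11.4917 p [ 0.4583 -0.1426  0.342 ] tray [-0.106   0.0006] F [-0.9105  0.0666 -2.0903] T [-0.0251  0.0635 -0.0458] gap 0.2862205210078978 gf 98.09781074523926
[-0.1769  0.0011] [[ 92.0483 157.9702]
 [548.9562 158.6025]
 [ 97.3132 180.6622]
 [543.5519 181.2365]]
```

View pics/m4.png

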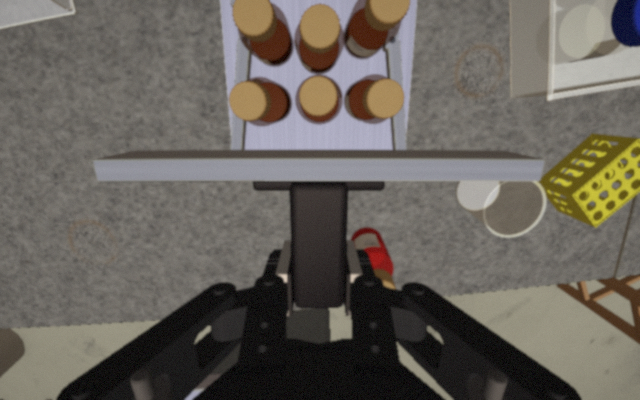

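The picture shows the blade's front edge at row 158 and its ends at columns 97 and 543, within a pixel of prediction, so the in-hand offset is right. The bottles are clear ahead of it, and the red look-alike at (375,265) is behind to the right. Next I lower it in front of the near row and start the push.

```bash
python3 - <<'E'
from h import *
print(bot.move_l(bpose(-.106,.045),rate=.12,max_force=12)); print(bot.move_l(bpose(-.105,.032),rate=.05,max_force=8)); st('low')
print(bot.move_l(bpose(-.096,.024),rate=.03,max_force=12)); st('touch')
print(bot.move_l(bpose(-.05,.024),rate=.03,max_force=20)); st('mid')
c=cap('wrist','mid.png'); a=c['image']; b=cap('scene','smid.png')['image'][130:230,250:410]
b=cv2.resize(b,(640,400),interpolation=cv2.INTER_CUBIC)
cv2.imwrite('pics/m5.png',cv2.resize(np.vstack([a[:300],b]),None,fx=.85,fy=.85))
E
```

```text
False
False
low t 13.1 p [ 0.4591 -0.1433  0.2087] tray [-0.1051  0.0001] F [-0.1105 -0.6741 -1.4865] T [0.0377 0.0874 0.0683] gap 0.28458418189481244 gf 98.1178092956543
False
touch t 13.65 p [ 0.4682 -0.1442  0.2008] tray [-0.096  0.   ] F [ 0.131  -0.4492 -2.2356] T [-0.0015  0.1167  0.0274] gap 0.28725821530513185 gf 98.11395406723022
False
mid t 15.3333 p [ 0.5141 -0.149   0.2011] tray [-0.0498  0.0001] F [-0.3964  0.5038 -2.3429] T [0.0229 0.341  0.033 ] gap 0.286968499939543 gf 98.28501462936401
```

View pics/m5.png

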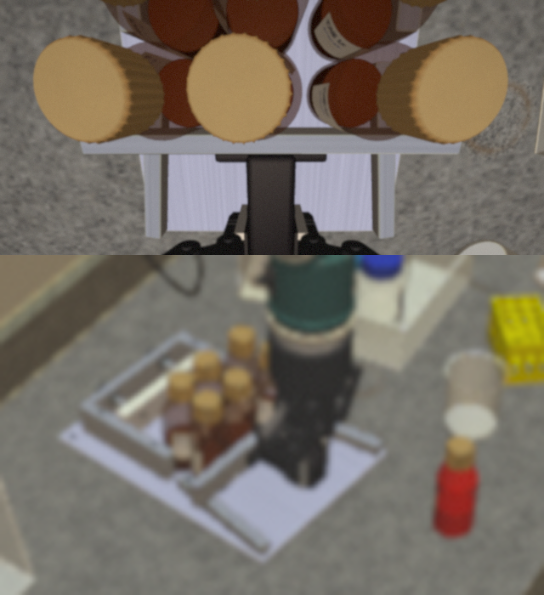

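The bottles are all upright, with the near-row caps at (82,88), (238,88) and (447,88), touching the blade, which rides above the rails. Pushing on.

```bash
python3 - <<'E'
from h import *
for x in(-.035,-.02,-.008):
    r=bot.move_l(bpose(x,.024),rate=.02,max_force=18); print(r); st(str(x))
    if r: break
cap('wrist','m6.png')
E
```

```text
False
-0.035 t 16.3333 p [ 0.529  -0.1506  0.2011] tray [-0.0348  0.    ] F [-1.7298  0.9125 -2.0125] T [-0.0037  0.2996 -0.0124] gap 0.285645666077477 gf 98.42227935791016
False
-0.02 t 17.2333 p [ 0.5439 -0.1521  0.2011] tray [-0.0198  0.0001] F [-2.2865 -0.1613 -0.9247] T [-0.0282  0.3474 -0.0526] gap 0.28331386994945473 gf 98.33021879196167
False
-0.008 t 17.9833 p [ 0.5539 -0.1532  0.2002] tray [-0.0098  0.    ] F [-10.6839   0.3058   1.5323] T [0.1794 1.8883 0.1138] gap 0.28486470911576306 gf 98.94774913787842
```

```bash
python3 - <<'E'
from h import *
for x in(-.003,0.,.002,.004,.006,.008):
    r=bot.move_l(bpose(x,.024),rate=.012,max_force=14); s=st(str(x)+str(r))
    if r or abs(s['contact_force'][0])>24: break
cap('wrist','m7.png')
E
```

```text
-0.003False t 18.6 p [ 0.5583 -0.1537  0.2   ] tray [-0.0054 -0.    ] F [-11.9144   0.5632   3.4734] T [0.257  2.2512 0.1401] gap 0.2870734629896184 gf 99.07466053962708
0.0False t 19.0 p [ 0.5611 -0.154   0.1999] tray [-0.0025 -0.    ] F [-11.9069   1.6185   2.4982] T [0.2416 2.2395 0.1009] gap 0.2869291518064915 gf 99.12445664405823
0.002False t 19.3167 p [ 0.563  -0.1542  0.1998] tray [-0.0006 -0.    ] F [-12.1544   1.5033   1.8482] T [0.2606 2.352  0.0941] gap 0.28486958748799057 gf 99.16244745254517
0.004False t 19.6333 p [ 0.5649 -0.1544  0.1998] tray [ 0.0013 -0.    ] F [-12.7314   1.2103   3.1275] T [0.2785 2.4187 0.0624] gap 0.2881464253114908 gf 99.18198466300964
0.006False t 19.95 p [ 0.5658 -0.1545  0.1993] tray [ 0.0022 -0.0001] F [-14.995    1.3484   3.8266] T [0.3939 3.0222 0.0105] gap 0.280069393980939 gf 99.25094962120056
0.008False t 20.2667 p [ 0.5665 -0.1546  0.1988] tray [ 0.0029 -0.0001] F [-18.8682   2.8017   5.9891] T [0.4541 3.8075 0.0196] gap 0.284251634491988 gf 99.48233127593994
```

```bash
python3 - <<'E'
from h import *
s=bot.read_state(); print((R.from_quat(Q(Y)).inv()*R.from_quat(s['orientation'])).as_rotvec(degrees=True))
a=pickle.load(open('pics/m7.png.pkl','rb'))['image'][60:230]; b=cap('scene','s7.png')['image'][130:230,250:410]
cv2.imwrite('pics/m8.png',np.vstack([cv2.resize(a,(800,212*1)),cv2.resize(b,(620,388),interpolation=cv2.INTER_CUBIC).copy() if 0 else cv2.copyMakeBorder(cv2.resize(b,(620,387),interpolation=cv2.INTER_CUBIC),0,0,0,180,cv2.BORDER_CONSTANT)]))
E
```

```text
[ 0.0253 -1.0036  0.0312]
```

View pics/m8.png

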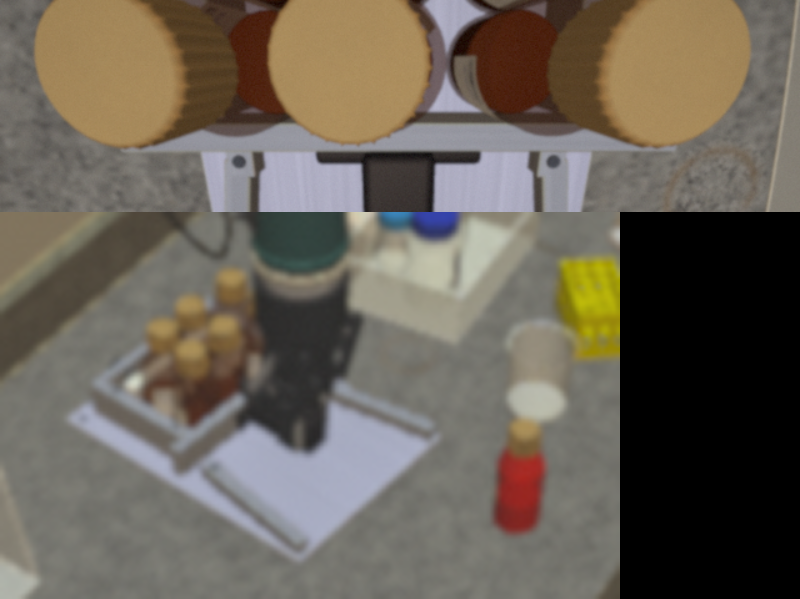

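Picture: the blade (top row ≈125, ends at columns 122 and 675) is square across both wall ends, and all six bottles are upright inside the mouth. The load tilts the compliant wrist by 1°, so I'll control the actual bar pose in closed loop, levelling it, finding the stop and then lowering.

```bash
cat >> h.py <<'E'
R0=R.from_quat(Q(Y)); Zg=.1773
LOC=np.array([GX,0,Zg])   # bar front-underside origin in tool frame (tool z down)
def actual():
    s=bot.read_state(); Rm=R.from_quat(s['orientation']); p=s['ee_pos']+Rm.apply(LOC)
    e=(R0.inv()*Rm).as_rotvec(); return np.r_[wt(p),p[2]],e,s
CF='corr.npy'
def servo(xt,under,n=2,rate=.012,mf=None,yt=0.):
    """closed loop: bring the real bar origin to tray (xt,yt,under), level"""
    import os
    c=np.load(CF) if os.path.exists(CF) else np.zeros(6)
    for i in range(n):
        Rc=R0*R.from_rotvec(c[3:]); tgt=np.r_[tw(xt,yt),under]
        w=tgt+np.r_[tw(*c[:2])-M,c[2]]
        r=bot.move_l(w-Rc.apply(LOC),Rc.as_quat(),rate=rate,max_force=mf)
        if r: break
        bot.pause(.1); a,e,s=actual()
        c[:3]+=.8*(np.r_[xt,yt,under]-a); c[3:]-=.8*e; c[:3]=np.clip(c[:3],-.008,.008); c[3:]=np.clip(c[3:],-.04,.04)
    np.save(CF,c); a,e,s=actual()
    print('tgt',xt,under,'act mm',a*1e3,'tilt deg',np.degrees(e),'F',s['contact_force'],'Ty',s['wrist_torque'],'t',s['time'],r); return r,a,s
E
python3 - <<'E'
from h import *
a,e,s=actual(); print(a*1e3,np.degrees(e))
servo(-.0015,.0235,n=3)
F0=None
for x in(-.001,-.0005,0,.0005,.001,.0015):
    r,a,s=servo(x,.0235,n=1)
    if abs(s['contact_force'][0])>19: break
E
```

```text
[-0.2503 -0.0662 20.483 ] [ 0.0227 -1.001   0.0319]
tgt -0.0015 0.0235 act mm [-2.2729  0.0617 23.0578] tilt deg [ 0.005  -0.0956 -0.0024] F [-9.1409  0.7688 -4.7047] Ty [0.2003 2.3241 0.1456] t 22.1833 False
tgt -0.001 0.0235 act mm [-1.4464  0.0661 23.2342] tilt deg [ 0.0078 -0.0553  0.0027] F [-10.8947   1.1421  -4.6962] Ty [0.2513 2.4104 0.0808] t 22.5333 False
tgt -0.0005 0.0235 act mm [-0.7675  0.0211 23.3535] tilt deg [ 0.0019 -0.0309 -0.0004] F [-9.7538  1.0303 -4.9778] Ty [0.301  2.5084 0.073 ] t 22.8833 False
tgt 0 0.0235 act mm [-0.1702  0.011  23.3994] tilt deg [ 0.0014 -0.021   0.0007] F [-10.7625   1.4191  -5.3656] Ty [0.2979 2.5104 0.0715] t 23.2333 False
tgt 0.0005 0.0235 act mm [ 0.0143  0.0013 23.3286] tilt deg [ 0.0049 -0.0583  0.0134] F [-11.6435   1.1256  -3.9508] Ty [0.2881 2.6891 0.0093] t 23.5833 False
tgt 0.001 0.0235 act mm [ 0.0266  0.0058 23.1543] tilt deg [ 0.0062 -0.1146  0.012 ] F [-12.7501   1.0636  -4.3517] Ty [0.3291 2.9881 0.0209] t 23.9333 False
tgt 0.0015 0.0235 act mm [ 0.0305 -0.0211 22.9392] tilt deg [ 0.0047 -0.175   0.013 ] F [-14.6657   1.9012  -2.0729] Ty [0.4368 3.5323 0.0347] t 24.2833 False
```

The stop sits at exactly x≈0.0, with square contact. Back off 0.8 mm and lower into the slots.

```bash
python3 - <<'E'
from h import *
servo(-.0008,.0235,n=4)
for z in(.021,.0185,.016,.0135,.011,.0085,.007):
    r,a,s=servo(-.0008,z,n=2,rate=.012,mf=12)
    if r or a[2]-z>.0015 : print('stopped'); break
E
```

```text
tgt -0.0008 0.0235 act mm [-0.0844  0.043  23.8368] tilt deg [-0.0051  0.0849 -0.0151] F [-8.7627  0.9623 -5.4862] Ty [0.2314 2.3992 0.051 ] t 25.7167 False
tgt -0.0008 0.021 act mm [-0.0645  0.0234 21.4911] tilt deg [-0.0049  0.0897 -0.012 ] F [-8.9376 -0.2192 -2.2911] Ty [0.2695 2.0687 0.151 ] t 26.5417 False
tgt -0.0008 0.0185 act mm [-0.1266 -0.0698 18.9903] tilt deg [-0.0081  0.0824  0.0002] F [-8.3114  0.3604  0.9185] Ty [0.2109 1.876  0.1688] t 27.375 False
tgt -0.0008 0.016 act mm [-0.2226 -0.0437 16.2245] tilt deg [-0.0019  0.0691  0.0031] F [-6.4571 -0.1636  0.5346] Ty [0.1349 1.4281 0.1526] t 28.2083 False
tgt -0.0008 0.0135 act mm [-0.4853  0.0367 13.6472] tilt deg [ 0.0008  0.0372 -0.0014] F [-5.9364  1.3884 -0.7131] Ty [0.1799 1.2308 0.1062] t 29.025 False
tgt -0.0008 0.011 act mm [-0.7558 -0.0435 11.0511] tilt deg [-0.0005  0.0074  0.0068] F [-5.2538  0.4965 -0.6392] Ty [0.1457 1.2373 0.0781] t 29.8417 False
tgt -0.0008 0.0085 act mm [-0.8888  0.0087  8.4501] tilt deg [ 0.0002 -0.008   0.0007] F [-5.2327 -0.4795 -0.6241] Ty [0.0665 1.1943 0.0644] t 30.65 False
tgt -0.0008 0.007 act mm [-0.8617  0.0151  6.9798] tilt deg [ 0.0001 -0.0094 -0.001 ] F [-6.028   0.7022  0.2372] Ty [0.1149 1.2535 0.1071] t 31.375 False
```

Entered cleanly. I'll set it down on the plate and confirm by force and picture before releasing.

```bash
python3 - <<'E'
from h import *
for z in(.0062,.0055,.005,.0045):
    r,a,s=servo(-.0009,z,n=1,mf=12)
    if r or s['contact_force'][2]>5: break
c=cap('wrist','m9w.png')['image'][40:240]; b=cap('scene','s9.png')['image'][130:230,250:410]
cv2.imwrite('pics/m9.png',np.vstack([cv2.resize(c,(640,200)),cv2.resize(b,(640,400),interpolation=cv2.INTER_CUBIC)]))
E
```

```text
tgt -0.0009 0.0062 act mm [-0.8846 -0.0028  6.2379] tilt deg [-0.0012  0.0014 -0.0004] F [-6.3477  0.5637 -0.6464] Ty [0.1481 1.2402 0.1125] t 31.725 False
tgt -0.0009 0.0055 act mm [-0.8748 -0.0026  6.2137] tilt deg [-0.0072  0.002  -0.0016] F [-8.9061  1.1221  5.7449] Ty [0.2561 1.6525 0.1496] t 32.075 False
```

View pics/m9.png

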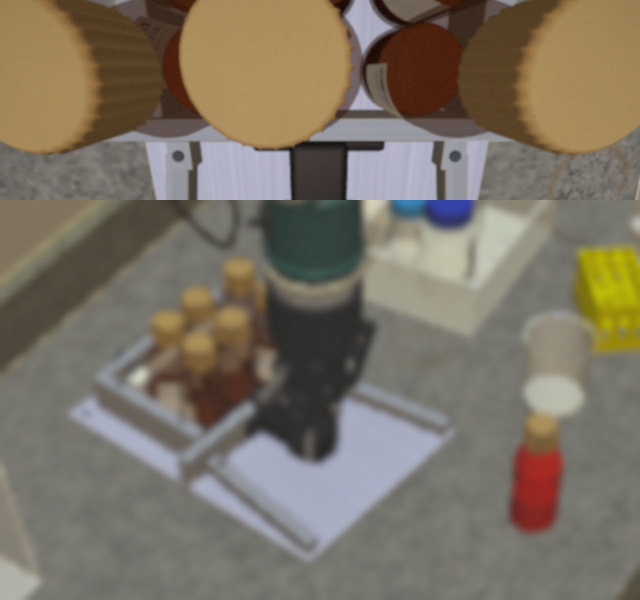

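On the plate at z=6.2 mm with contact felt and the bottles upright. I'll ease the bar back onto the rail ends, release and rise.

```bash
python3 - <<'E'
from h import *
servo(-.0016,.0061,n=2)
bot.set_gripper(0.6,20); bot.pause(.3); s=st('open')
p=s['ee_pos']; bot.move_l([p[0]-.002*0,p[1],p[2]+.06],rate=.06,max_force=10); bot.move_l([p[0],p[1],.34],rate=.15,max_force=15); st('up')
bot.move_l(np.r_[tw(-.03,0),.40],Q(Y),rate=.15); bot.pause(.3); st('end')
w=cap('wrist','fw.png'); t=cap('top','ft.png')
sc=cap('scene','fs.png')['image'][130:230,250:410]
print('blade proj', proj(w,[np.r_[tw(x,y),.036] for x in(-.0017,-.0117) for y in(.098,-.098)]))
cv2.imwrite('pics/m10.png',np.hstack([w['image'][20:320,180:460],cv2.resize(sc,(480,300),interpolation=cv2.INTER_CUBIC)]))
for n,a in(('scene','scene0.png'),('top','top0.png')):
    A=cv2.imread('pics/'+a).astype(int);B=cv2.imread('pics/'+('fs.png' if n=='scene' else 'ft.png')).astype(int)
    if n=='top': print('diff red/beaker/rack',np.abs(A-B)[255:285,340:366].max(),np.abs(A-B)[230:262,390:425].max(),np.abs(A-B)[222:265,430:475].max())
E
```

```text
tgt -0.0016 0.0061 act mm [-0.9886 -0.0233  6.2724] tilt deg [0.0008 0.0747 0.0033] F [-4.5876  0.5485  2.9745] Ty [0.1721 1.2223 0.1225] t 32.875 False
open t 33.55 p [ 0.5626 -0.1542  0.1833] tray [-0.001  -0.0001] F [ 0.8037 -0.1546 -0.2011] T [ 0.0405  0.0018 -0.0746] gap 0.5994009749983576 gf 0.0
up t 35.4917 p [ 0.5622 -0.1542  0.3391] tray [-0.0014 -0.0001] F [-0.7265  0.0081  0.4298] T [0.0254 0.0228 0.0306] gap 0.5983565581602083 gf 0.0
end t 36.3917 p [ 0.5931 -0.1574  0.3993] tray [ 0.0297 -0.0001] F [ 0.3346 -0.5063 -0.3696] T [-0.033  -0.0253 -0.0029] gap 0.6011489134295164 gf 0.0
blade proj [[236.3804 154.5032]
 [400.7986 154.5184]
 [237.096  162.8193]
 [400.0781 162.8333]]
diff red/beaker/rack 112 19 19
```

View pics/m10.png

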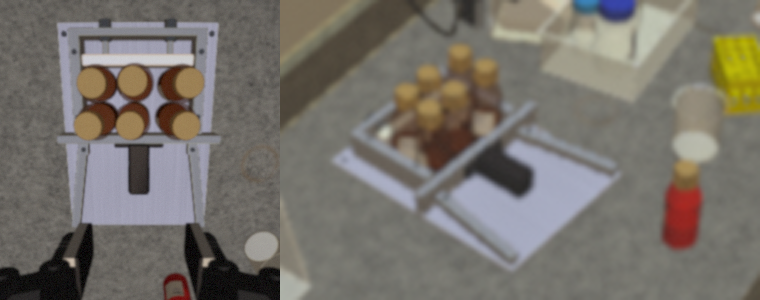

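The bar is seated flat across both slots: blade at row ≈139 in the left crop, which matches the projection. All six bottles are upright against the pushed-back rail, and the beaker, rack and red bottle haven't moved (red still at scene column 384). Handing in.

```bash
python3 -c "
from h import *
print(bot.job_done())"
```

```text
the job is handed in; nothing more can be done
None
```

The job is handed in at about 36 s: all six amber bottles are upright against the sprung rail, held by the retaining bar flat in both keeper slots, and the gripper is clear; the judge's result was not shown.

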